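# Unstack the pressed blocks and pile the spacer plates

## Task

Unpack the pressing stack: lift the upper metal spacer plate off and lay it flat, centred and lengthwise, on the separate wooden bearer. Then, without lifting them, push the two beech blocks lengthwise along the lower plate until both lie entirely on the jig's delivery tray, clear of the plate. Finally lift the lower plate onto the first one so that the two plates form a square, flush pile on the bearer, and leave the things standing around undisturbed.

Things in the scene. Friction and masses are not known exactly. Their poses are not given: they have to be found in the camera images.
- jig: Fixed wooden unstacking jig. Origin on the bench top (z = 0) under the middle of the stack; x points from the stack to the delivery tray. Pedestal under the stack: 44 mm wide, 14 mm high, x = -60 to 52 mm; plates overhang it 10 mm on both long sides, so fingertips can reach below them. A rear lip (19 mm high, x = -58 to -52) and the tray's front face (x = 52) stop the lower plate sliding lengthwise.
- tray_mid (a point): Middle of the delivery tray's floor, 104 mm along the jig's x, axes as the jig's. The solid tray spans 52 mm before to 60 mm beyond this point and is 96 mm wide; floor 20 mm above the bench (2 mm below the lower plate's top). Side rails: top 28 mm above the bench, 80 mm apart inside, from 25 mm before this point to the end. End stop: inner face 52 mm beyond this point, top 32 mm high.
- bearer: Fixed low wooden bearer block for the pile of plates, 84 x 44 x 14 mm, standing apart from the jig; origin on the bench top under its centre, x along its 84 mm length; its top is 14 mm high, so a plate laid on it overhangs by 10 mm at each long side and 8 mm at each end.
- upper_plate: Dark grey metal spacer plate, 100 x 64 x 8 mm, about 0.14 kg, plain and flat with slightly rounded edges; origin at the centre of its underside, x along its 100 mm length, y across its 64 mm width (its two long edges are free to grip), z up. At the start it lies on top of the two blocks, its underside 44 mm above the bench, its x along the jig's x.
- lower_plate: Dark grey metal spacer plate, 100 x 64 x 8 mm, about 0.14 kg, plain and flat with slightly rounded edges; origin at the centre of its underside, x along its 100 mm length, y across its 64 mm width (its two long edges are free to grip), z up. At the start it is the bottom of the stack, on the jig's pedestal, its underside 14 mm and its top 22 mm above the bench, its x along the jig's x.
- block_a: Plain beech block, 70 x 26 x 22 mm, about 0.05 kg, slides freely; origin at the centre of its underside, its OWN y axis along the 70 mm length, z up. At the start it lies on the lower plate, under the upper one, its length along the jig's x, beside the other block: centre within 4 mm of the jig's x = 0 and about 14 mm to the +y side of the jig's middle line.
- block_b: Plain beech block, 70 x 26 x 22 mm, about 0.05 kg, slides freely; origin at the centre of its underside, its OWN y axis along the 70 mm length, z up. At the start it lies on the lower plate, under the upper one, its length along the jig's x, beside the other block: centre within 4 mm of the jig's x = 0 and about 14 mm to the -y side of the jig's middle line.
- rivet_tin: Bystander: small red tin, 42 x 60 x 34 mm, standing loose; origin at the centre of its underside. Must stay put.
- thread_cone: Bystander: brown cone of thread, 54 mm across, 85 mm high, standing loose; origin at the centre of its underside. Must stay put.
- tape_roll: Bystander: roll of cream tape lying flat, 87 mm across, 19 mm high, loose; origin at the centre of its underside. Must stay put.
There are look-alikes about, which are no part of the job. Of the things that look like the bearer, the largest one is meant.

How it is judged:
By the outcome, as a careful person would: the job done as asked, in the order asked, and still so for the second after the job is handed in, with the robot touching nothing.
It also fails if it takes over 64 s, if anything falls off the work surface, if the arm or the gripper's body presses on something with over 40 N, if the wrist force passes 120 N, or if a joint passes its speed limit or range.

## Robot

A 6-joint arm with a two-finger parallel gripper is mounted at the origin on a cart in front of the work surface, level with it; the furniture and walls round the work are solid. World frame = base frame: x ahead of the robot, y to its left, z up, the work surface at z = 0. Lengths are in m, angles in degrees, forces in N, time in s.
With the tool pointing down it reaches from about 0.35 to 0.875 m from the base axis. Payload 4.2 kg.
Tool frame: the origin (TCP) lies on the centre line of the jaws, within the pads' length; the fingertips stand 11 mm ahead of it and the grasp point (between the pads) lies 8 mm behind it; x points along the fingers, y is the direction in which the jaws open and shut, and the axes are right-handed (so a half turn about x gives the same grasp; the last joint's range is limited). The gripper opens to 87 mm and grips with 3 to 60 N. Pads are 19 mm wide; open, the fingers measure 117 mm over their backs; the gripper's body (75 mm by 190 mm) begins 51 mm behind the grasp point.
Start: joints at [79.045, 22.042, 0.453, 0, -68.411, -14.817], TCP at [0.272, 0.563, 0.234] pointing down, gripper open.
Joint ranges: [-179.83, 179.83], [-69.29, 118.12], [-61.27, 80.66], [-181.25, 117.63], [-171.15, -9.14], [-177.46, 177.46]. Speed limits (degrees/s): [159.86, 159.86, 180, 180, 180, 180].

## Interface

Orientations are given as a 3x3 rotation matrix whose columns are the frame's x, y, z axes.
In Python, from bench import ctrl, jaws, inverse_kinematics, imaging, close_job, masks_of, readout gives the robot as it stands. Calls block until the motion is done:
- ctrl.move_to(position, orientation): joint-space move of the TCP to a pose.
- ctrl.line_to(position, attitude=None, feed=0.15, stop_force=None): straight line of the TCP; attitude=None keeps the orientation; feed is the mean speed in m/s. With stop_force (N) it stops when the force on the tool has changed by that much, and returns True; else False.
- ctrl.move_j(angles): joint-space move.
- jaws.set_gripper(opening): finger opening in m; the grip force is fixed at half the most; returns when the fingers have stopped.
- ctrl.hold(seconds).
- inverse_kinematics(position, orientation): joint angles nearest the present ones, or None.
- imaging.capture(name): name is "scene" or "side" or "wrist"; returns a dict with "pixels" (384x512x3 uint8, red, green, blue), "camera_matrix" (3x3 intrinsics, pixels), "rvec" (rotation vector, rad) and "tvec" (3), from world to camera coordinates, as OpenCV has them; the wrist camera has in their place "T_tool_cam" (4x4, takes a point from camera to tool coordinates, whose origin is the TCP and whose axes are the tool frame's). Camera axes: x right, y down, z forward; pixel columns grow to the right and rows downward; lengths in m; the calibration is good to about 2 mm. A picture is of the moment at which its call begins: read the wrist's pose just before it. There is no depth.
A pose or a line that the arm cannot do raises ctrl.IKError and nothing moves.
- close_job(): hands the job in, once; it reports no verdict.
Trained networks look in the newest picture that a camera, given by its name, has taken for a name from the list of things; names that differ only in an ending like _2 or _b are one class to them, and where a whole thing is asked for, a point or a joint stands for the part that bears it (a point fixed in the world has none). Each returns a list of dicts, best first, with "conf" (0 to 1); they miss things now and then, are a little off and sometimes report something else, mostly with a low value. They report only what shows in the picture. A call takes as long as a camera call. They do not tell look-alikes from the thing itself.
- masks_of(camera, query): "pixels" (384x512 bool, what is visible of it) and "position" ([column, row] in pixels, amid what is visible of it).
Readings, each from a call of its own:
- readout.read_time(): time.
- readout.read_joint_pos(): joint angles.
- readout.read_joint_velocities(): joint speeds.
- readout.read_effort(): joint torques, N m.
- readout.read_tool_pos(): TCP position.
- readout.read_tool_rot(): TCP orientation.
- readout.read_wrist_force(): force on the tool from outside, world axes, zero at the start.
- readout.read_torque(): the same for the moment, N m.
- readout.read_gripper_width(): finger opening in m.
Only numpy, scipy, OpenCV 4.12 (cv2) and the standard library are available. Lean on these libraries where they do the work, as an engineer would, in place of code of your own. Each camera call takes 0.05 s, during which the arm holds its last target. There are 200 camera calls.

## Working session

There is one attempt and no reset: what is moved stays moved. The work goes in short steps, each a Python script; the robot and the scene stay as the last script left them, time stands still between calls to the robot, and variables do not carry over. Pictures are saved under pics/ and viewed, about 8 in all and at most 12, crops included, and the job is handed in when it is done.

```bash
mkdir -p pics; ls; cat > h.py <<'E'
import numpy as np, cv2
from bench import ctrl, jaws, inverse_kinematics, imaging, close_job, masks_of, readout
def ray(im,uv):
    R=cv2.Rodrigues(np.array(im["rvec"],float))[0]; t=np.array(im["tvec"],float).ravel()
    d=R.T@np.linalg.inv(im["camera_matrix"])@np.array([uv[0],uv[1],1.]); return -R.T@t,d
def atz(im,uv,z):
    o,d=ray(im,uv); return o+d*(z-o[2])/d[2]
def proj(im,P):
    return cv2.projectPoints(np.array(P,float).reshape(-1,3),np.array(im["rvec"],float),np.array(im["tvec"],float),np.array(im["camera_matrix"],float),None)[0].reshape(-1,2)
def save(im,name): cv2.imwrite("pics/"+name,im["pixels"][:,:,::-1])
def wrist():
    p=np.array(readout.read_tool_pos());R=np.array(readout.read_tool_rot())
    im=imaging.capture("wrist"); T=np.eye(4);T[:3,:3]=R;T[:3,3]=p
    C=np.linalg.inv(T@np.array(im["T_tool_cam"])); im["rvec"]=cv2.Rodrigues(C[:3,:3])[0]; im["tvec"]=C[:3,3]; return im
def down(a):  # tool x down, jaw y axis at world angle a (deg)
    a=np.radians(a);x=np.array([0,0,-1.]);y=np.array([np.cos(a),np.sin(a),0]);return np.c_[x,y,np.cross(x,y)]
E
python3 - <<'E'
from h import *
out=[]
for c in ["scene","side","wrist"]:
    im=wrist() if c=="wrist" else imaging.capture(c); np.savez("pics/%s0.npz"%c,**im)
    out.append(im["pixels"])
    print(c, "cam pos",ray(im,(0,0))[0].round(3))
    for q in ["upper_plate","block_a","jig","bearer","tray_mid","rivet_tin","thread_cone","tape_roll"]:
        for m in masks_of(c,q)[:5]:
            p=m["position"]; print(q,round(m["conf"],2),np.round(p),m["pixels"].sum(),atz(im,p,.014 if q=="bearer" else .052 if q=="upper_plate" else .02).round(3))
v=np.vstack([np.hstack(out[:2])]); cv2.imwrite("pics/a.png",cv2.resize(out[0],(800,600))[:,:,::-1]);cv2.imwrite("pics/b.png",cv2.resize(out[1],(800,600))[:,:,::-1])
print(readout.read_time(),readout.read_tool_rot())
E
```

```text
pics
scene cam pos [ 0.057 -0.098  0.789]
upper_plate 0.74 [225. 214.] 1068 [0.485 0.265 0.052]
block_a 0.53 [234. 224.] 53 [0.489 0.247 0.02 ]
jig 0.82 [259. 191.] 1570 [0.605 0.251 0.02 ]
bearer 0.91 [347. 215.] 314 [0.655 0.035 0.014]
bearer 0.85 [317. 269.] 749 [0.49  0.032 0.014]
bearer 0.81 [301. 223.] 342 [0.578 0.118 0.014]
tray_mid 0.89 [258. 191.] 1511 [0.604 0.251 0.02 ]
tray_mid 0.55 [225. 214.] 1040 [0.503 0.281 0.02 ]
tray_mid 0.53 [243. 275.] 733 [0.391 0.156 0.02 ]
rivet_tin 0.77 [242. 275.] 736 [0.39  0.159 0.02 ]
thread_cone 0.63 [365. 170.] 566 [0.808 0.054 0.02 ]
tape_roll 0.82 [198. 164.] 472 [0.599 0.436 0.02 ]
side cam pos [0.484 1.06  0.771]
upper_plate 0.61 [293. 199.] 739 [0.495 0.266 0.052]
block_a 0.65 [293. 218.] 228 [0.493 0.304 0.02 ]
block_a 0.52 [292. 213.] 73 [0.496 0.286 0.02 ]
jig 0.83 [248. 208.] 1389 [0.609 0.276 0.02 ]
bearer 0.91 [300. 159.] 327 [0.485 0.044 0.014]
bearer 0.65 [242. 155.] 206 [0.66  0.045 0.014]
bearer 0.5 [258. 177.] 236 [0.599 0.14  0.014]
tray_mid 0.59 [248. 207.] 1411 [0.611 0.275 0.02 ]
rivet_tin 0.74 [331. 182.] 383 [0.396 0.149 0.02 ]
thread_cone 0.81 [195. 146.] 363 [0.81  0.018 0.02 ]
thread_cone 0.31 [332. 186.] 380 [0.394 0.166 0.02 ]
tape_roll 0.88 [236. 257.] 615 [0.616 0.443 0.02 ]
tape_roll 0.53 [248. 208.] 1493 [0.609 0.276 0.02 ]
tape_roll 0.4 [290. 216.] 205 [0.499 0.295 0.02 ]
wrist cam pos [0.338 0.531 0.384]
1.35 [[-1.91293873e-05 -4.34780884e-01 -9.00536275e-01]
 [ 3.86153958e-05 -9.00536275e-01  4.34780883e-01]
 [-9.99999999e-01 -2.64574728e-05  3.40159431e-05]]
```

View pics/a.png

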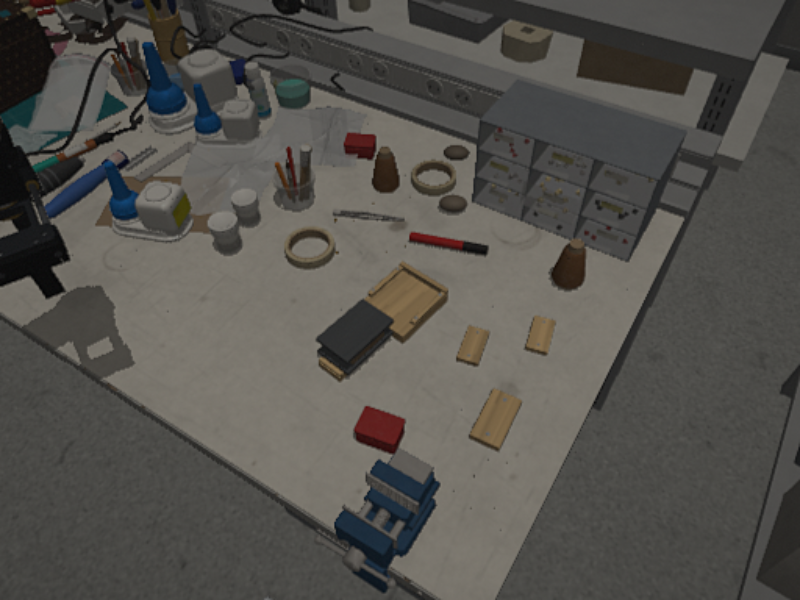

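View pics/b.png

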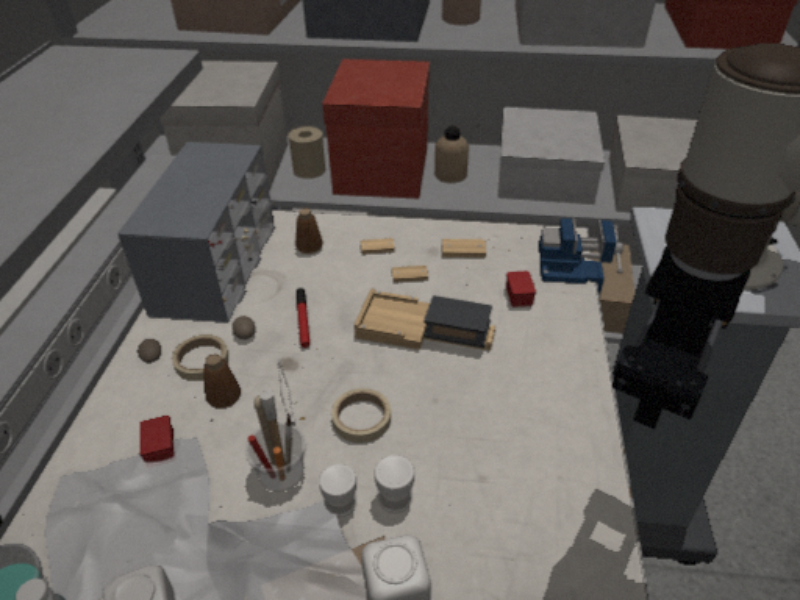

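Bearer candidates, in 800-px scene coordinates: (496,418), (473,345) and (541,334). The largest is (496,418), at about (0.488, 0.036). The stack is at (357,335) and the tray at (405,300). The vise at (390,520) is near the bearer. Next I look from above with the wrist camera.

```bash
cat >> h.py <<'E'
def rect(im,mask,z):
    cs=cv2.findContours(mask.astype(np.uint8),cv2.RETR_EXTERNAL,cv2.CHAIN_APPROX_NONE)[0]; c=max(cs,key=cv2.contourArea).reshape(-1,2)
    P=np.array([atz(im,p,z)[:2] for p in c]); (cx,cy),(w,h),a=cv2.minAreaRect((P*1000).astype(np.float32))
    if w<h: w,h,a=h,w,a+90
    return np.round([cx,cy,w,h,(a+90)%180-90],1)
E
python3 - <<'E'
from h import *
outs=[]
for n,(x,y) in {"stack":(.545,.262),"bearer":(.49,.036)}.items():
    ctrl.move_to([x-.073,y,.20],down(-90)); ctrl.hold(.3)
    im=wrist(); np.savez("pics/w_%s.npz"%n,**im); outs.append(im["pixels"])
    print(n,readout.read_joint_pos(),im["camera_matrix"][0,0])
    for q,z in [("upper_plate",.052),("jig",.028),("bearer",.014),("block_a",.044),("rivet_tin",.034)]:
        for m in masks_of("wrist",q)[:3]:
            print(q,round(m["conf"],2),np.round(m["position"]),m["pixels"].sum(),rect(im,m["pixels"],z))
cv2.imwrite("pics/c.png",np.vstack(outs)[:,:,::-1])
print(readout.read_time())
E
```

```text
stack [ 4.63039226e+01  1.53834153e+01 -1.44517938e+01  1.20213916e-03
 -6.01697181e+01  4.37449975e+01] 346.08105005901706
upper_plate 0.63 [245. 143.] 8370 [496.1 268.5 100.4  64.9  -9.1]
jig 0.6 [263.  43.] 9829 [584.5 255.3  96.3  79.4  84.2]
bearer 0.91 [484. 140.] 4361 [496.1  38.1  84.9  51.    3.3]
bearer 0.84 [409.  38.] 2988 [589.9 123.6  63.4  36.2  11.9]
rivet_tin 0.88 [336. 233.] 1006 [4.033e+02 1.857e+02 3.550e+01 1.770e+01 1.000e-01]
bearer [ 2.74434132e+01  3.37295253e+00 -2.95493610e+01  1.39362767e-03
 -5.71018507e+01  6.26173253e+01] 346.08105005901706
upper_plate 0.92 [10. 88.] 2318 [491.4 239.   98.   17.  -11.1]
jig 0.98 [35. 18.] 2153 [553.5 225.5  54.6  28.6  82.7]
bearer 0.86 [257.  85.] 4413 [494.7  33.7  84.3  45.4   3.9]
bearer 0.82 [163.   7.] 584 [560.8 113.4  35.2  13.6 -89.9]
rivet_tin 0.91 [131. 195.] 3141 [394.5 152.8  68.3  46.6 -79.5]
rivet_tin 0.19 [31. 84.] 1486 [491.4 235.2  96.7  18.   -9.4]
4.8333
```

View pics/c.png

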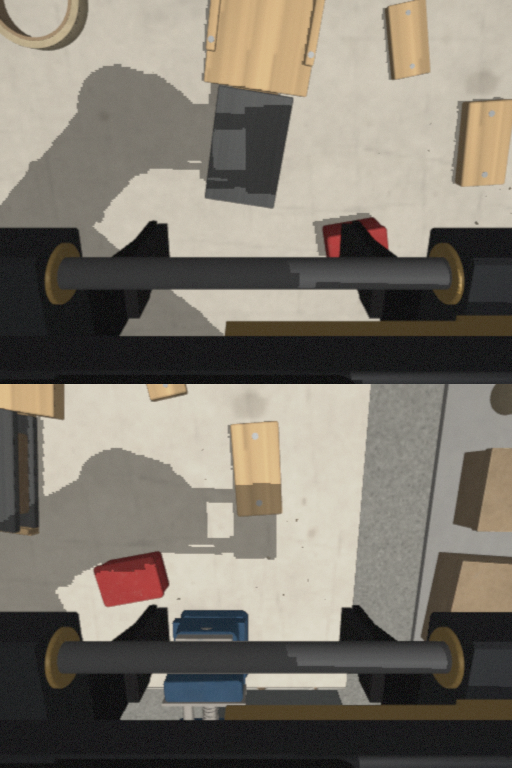

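```bash
python3 - <<'E'
from h import *
def p(*a): print(*a,readout.read_tool_pos().round(4) if hasattr(readout.read_tool_pos(),'round') else readout.read_tool_pos(),np.round(readout.read_wrist_force(),1),round(readout.read_gripper_width(),4),readout.read_time())
x,y=.4961,.2685; R=down(-99.1)
ctrl.move_to([x,y,.12],R); ctrl.line_to([x,y,.050],feed=.08,stop_force=8); p("at")
jaws.set_gripper(.05); p("grip")
ctrl.line_to([x,y,.15],feed=.1); p("up")
b=[.4947,.0337]
ctrl.move_to([*b,.10],down(-86.1)); ctrl.line_to([*b,.035],feed=.1)
p("hover"); print(ctrl.line_to([*b,.0198],feed=.03,stop_force=4)); p("down")
jaws.set_gripper(.08); p("open")
ctrl.line_to([*b,.10],feed=.1)
ctrl.move_to([b[0]-.073,b[1],.20],down(-90)); ctrl.hold(.2)
im=wrist(); save(im,"d1.png"); np.savez("pics/w_b1.npz",**im)
for m in masks_of("wrist","upper_plate")[:2]: print(m["conf"],m["position"],rect(im,m["pixels"],.022))
ctrl.move_to([.545-.073,.262,.20],down(-90)); ctrl.hold(.2)
im=wrist(); np.savez("pics/w_s1.npz",**im); save(im,"d2.png")
for q,z in [("lower_plate",.022),("block_a",.044),("jig",.028)]:
    for m in masks_of("wrist",q)[:3]: print(q,m["conf"],m["position"],rect(im,m["pixels"],z))
cv2.imwrite("pics/d.png",np.vstack([cv2.imread("pics/d1.png")[:230],cv2.imread("pics/d2.png")[:230]]))
p("end")
E
```

```text
at [0.4965 0.2688 0.0505] [-0.1 -0.9  0.8] 0.0873 6.8667
grip [0.4962 0.2686 0.0502] [-0.4 -0.6  1.2] 0.0635 7.4167
up [0.4956 0.2681 0.1492] [ 0.2 -0.9 -1.5] 0.0633 8.5667
hover [0.4953 0.0342 0.0354] [-0.7  0.2 -0.9] 0.0636 10.3167
True
down [0.4945 0.0336 0.0202] [-0.5  0.3  4.3] 0.0634 10.825
open [0.4937 0.0334 0.0196] [ 0.  -0.  -0.6] 0.0798 11.45
0.66 [253.0, 86.0] [494.3  33.2  99.3  63.6   3.8]
lower_plate 0.77 [245.9, 117.6] [495.6 270.4 100.4  64.4  -8.5]
block_a 0.76 [259.5, 152.9] [493.2 254.6  70.9  26.8  -8.8]
block_a 0.61 [227.1, 145.2] [499.9 281.7  71.3  26.9  -8. ]
jig 0.8 [258.1, 45.3] [584.3 255.4  96.4  81.6  83.5]
end [0.4721 0.2614 0.2003] [-0.3  0.5 -0.6] 0.0802 14.6
```

View pics/d.png

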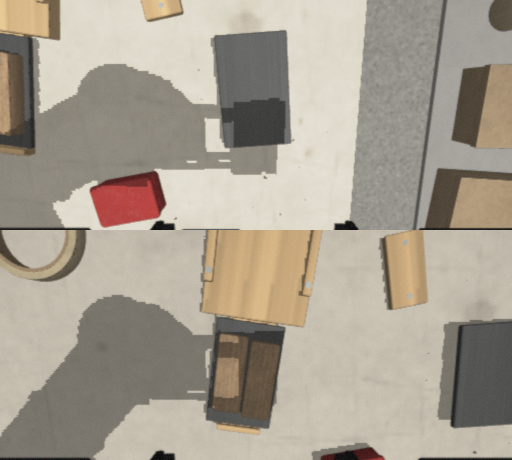

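```bash
cat >> h.py <<'E'
YAW=-8.7; U=np.array([np.cos(np.radians(YAW)),np.sin(np.radians(YAW))]); V=np.array([-U[1],U[0]]); O=np.array([.4963,.2684])
def J(x,y=0): return O+U*x+V*y
def p(*a): print(*a,np.round(readout.read_tool_pos(),4),np.round(readout.read_wrist_force(),1),round(readout.read_gripper_width(),4),round(readout.read_time(),2))
E
python3 - <<'E'
from h import *
im=dict(np.load("pics/w_s1.npz"))
A=atz(im,(202,80),.02)[:2];B=atz(im,(305,96),.02)[:2]; 
print("tray front: len",np.linalg.norm(A-B),"mid in jig",[(((A+B)/2-O)@w).round(4) for w in (U,V)], "yaw",np.degrees(np.arctan2(*(A-B)[::-1]))-90)
R=down(-90+YAW)
jaws.set_gripper(.014)
ctrl.move_to([*J(-.057),.09],R); print(ctrl.line_to([*J(-.057),.038],feed=.08,stop_force=6)); p("down")
print(ctrl.line_to([*J(.058),.038],feed=.07,stop_force=15)); p("pushed")
ctrl.line_to([*J(.045),.038],feed=.06); ctrl.line_to([*J(.03),.12],feed=.12)
ctrl.move_to([*(J(.07)-U*.073),.23],R); ctrl.hold(.2)
im=wrist(); np.savez("pics/w_s2.npz",**im); save(im,"e.png")
for q,z in [("lower_plate",.022),("block_a",.042),("jig",.028)]:
    for m in masks_of("wrist",q)[:3]:
        r=rect(im,m["pixels"],z); d=r[:2]/1000-O; print(q,m["conf"],m["position"],r,"jig",(d@U).round(4),(d@V).round(4))
p("end")
E
```

```text
tray front: len 0.09582269261907916 mid in jig [np.float64(0.0525), np.float64(0.0002)] yaw -8.55180248829106
False
down [0.4404 0.2774 0.0385] [ 1.1  0.5 -0.4] 0.0141 17.19
False
pushed [0.5535 0.2598 0.0382] [-0.7  0.3  0.7] 0.0138 18.98
lower_plate 0.59 [249.9, 159.7] [496.5 270.3 101.2  64.2  -8.2] jig -0.0001 0.0019
block_a 0.97 [238.0, 53.6] [601.  265.9  68.1  25.7  -8.7] jig 0.1039 0.0134
block_a 0.78 [266.4, 51.2] [597.3 239.1  68.9  26.7  -8.7] jig 0.1043 -0.0137
jig 0.91 [223.3, 61.4] [595.6 254.6  99.2  96.   -8.6] jig 0.1002 0.0014
end [0.4933 0.2686 0.2291] [-0.1 -0.5  0.7] 0.0141 21.12
```

View pics/e.png

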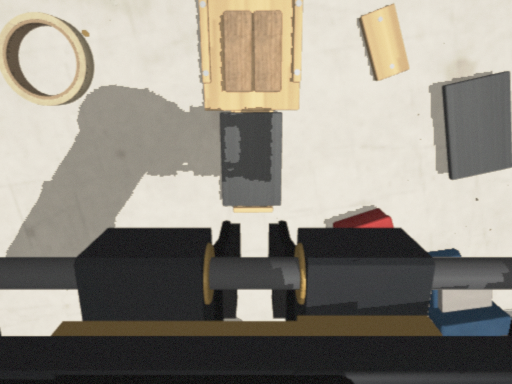

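```bash
python3 - <<'E'
from h import *
R=down(-98.4); g=[.4965,.2703]; b=[.4947,.0337]; Rb=down(-86.1)
jaws.set_gripper(.085)
ctrl.move_to([*g,.09],R); print(ctrl.line_to([*g,.0255],feed=.06,stop_force=8)); ctrl.hold(.2); p("at")
jaws.set_gripper(.05); p("grip")
ctrl.line_to([*g,.06],feed=.06); p("up")
if readout.read_gripper_width()<.06: raise SystemExit("lost")
ctrl.line_to([*g,.15],feed=.15)
ctrl.move_to([*b,.10],Rb); ctrl.line_to([*b,.045],feed=.1); ctrl.hold(.3); p("hover")
print(ctrl.line_to([*b,.0332],feed=.02,stop_force=3)); p("down")
jaws.set_gripper(.08); p("open")
ctrl.line_to([*b,.10],feed=.1)
ctrl.move_to([b[0]-.073,b[1],.20],down(-90)); ctrl.hold(.2)
im=wrist(); save(im,"f.png"); np.savez("pics/w_b2.npz",**im)
for m in masks_of("wrist","upper_plate")[:2]: print(m["conf"],m["position"],rect(im,m["pixels"],.030))
c=im["pixels"][10:170,190:320]; cv2.imwrite("pics/f2.png",cv2.resize(c,None,fx=4,fy=3.7,interpolation=cv2.INTER_CUBIC)[:,:,::-1])
p("end")
E
```

```text
False
at [0.4967 0.2705 0.0259] [ 0.6 -0.2 -0.6] 0.0849 24.49
grip [0.4965 0.2703 0.0255] [ 0.4 -0.8  0.4] 0.0636 25.02
up [0.4963 0.2702 0.06  ] [-1.6 -0.3 -1.3] 0.0635 25.74
hover [0.495  0.0338 0.0455] [-0.4  0.3 -1.9] 0.0635 28.45
True
down [0.4944 0.0336 0.0334] [-0.9  0.8  4.2] 0.0631 29.02
open [0.4935 0.0333 0.0328] [ 0.9 -0.8 -0.1] 0.08 29.64
end [0.4217 0.0336 0.1988] [ 0.6  0.1 -0.3] 0.08 31.33
```

View pics/f2.png

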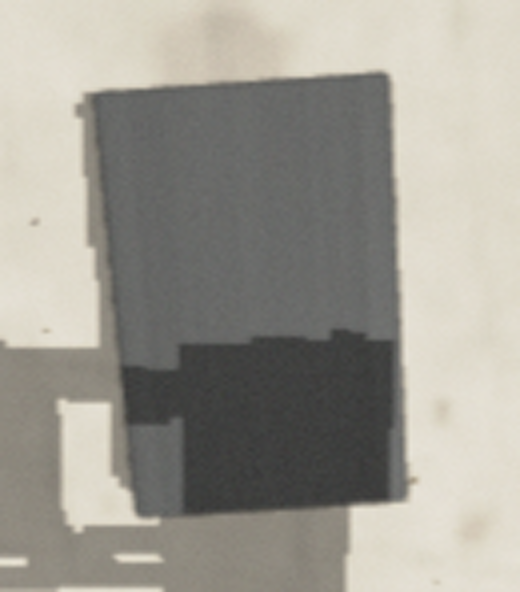

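```bash
python3 - <<'E'
from h import *
for f,zs in (("b1",(.022,)),("b2",(.030,.022))):
    im=dict(np.load(f"pics/w_{f}.npz")); g=cv2.cvtColor(im["pixels"],cv2.COLOR_RGB2GRAY)
    for t in (105,115,122):
        m=np.zeros(g.shape,np.uint8); m[10:170,200:310]=g[10:170,200:310]<t
        m=cv2.morphologyEx(m,cv2.MORPH_OPEN,np.ones((5,5)))
        for z in zs: print(f,t,z,rect(im,m,z))
E
```

```text
b1 105 0.022 [467.6  33.9  59.4  48.  -88.6]
b1 115 0.022 [493.9  34.   99.5  62.9   3.8]
b1 122 0.022 [493.9  34.1  99.6  63.7   4. ]
b2 105 0.03 [467.4  33.   61.8  47.6 -90. ]
b2 105 0.022 [466.7  33.   63.3  48.7 -90. ]
b2 115 0.03 [493.3  33.9  99.4  62.9   3.8]
b2 115 0.022 [493.2  33.9 101.9  64.5   3.8]
b2 122 0.03 [493.3  34.1  99.6  63.6   3.7]
b2 122 0.022 [493.2  34.1 102.1  65.1   3.7]
```

```bash
python3 - <<'E'
from h import *
ctrl.move_j([79.045,22.042,.453,0,-68.411,-14.817])
o=[]
for c in ["scene","side"]:
    im=imaging.capture(c); a=np.load(f"pics/{c}0.npz")["pixels"]
    for q in ["rivet_tin","thread_cone","tape_roll","block_a"]:
        for m in masks_of(c,q)[:2]: print(c,q,round(m["conf"],2),np.round(m["position"],1))
    y0,y1,x0,x1=(130,300,170,390) if c=="scene" else (130,280,180,360)
    o.append(cv2.resize(im["pixels"][y0:y1,x0:x1],(760,290 if 0 else 560))[:,:,::-1])
cv2.imwrite("pics/g.png",cv2.resize(np.hstack(o),(800,590))); p("end")
E
```

```text
scene rivet_tin 0.82 [243.3 272.7]
scene thread_cone 0.98 [366.8 169.9]
scene tape_roll 0.62 [196.4 151.1]
scene block_a 0.7 [248.8 185.9]
scene block_a 0.7 [259.9 193.1]
side rivet_tin 0.63 [295.9 165.9]
side rivet_tin 0.61 [332.2 184.7]
side thread_cone 0.88 [195.2 148.7]
side tape_roll 0.7 [229.3 257.7]
side block_a 0.89 [254.4 204.3]
side block_a 0.55 [257.4 195.8]
end [0.2718 0.5628 0.2336] [-0.   0.   0.3] 0.08 33.82
```

View pics/g.png

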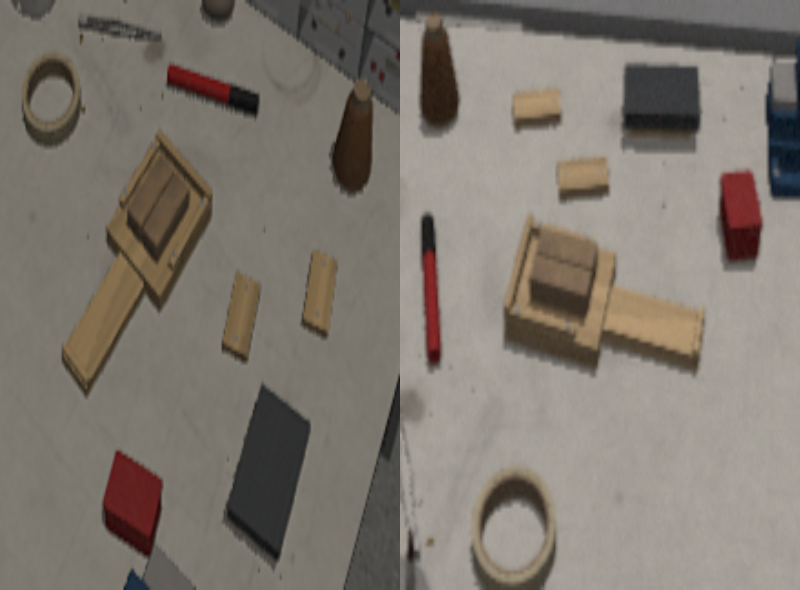

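The pile looks flush in both views. The tape roll's ring centre is about (198,158), against (198,157) at the start, so it hasn't moved; the jump in its mask position is just the ambiguous point on a ring. Handing in.

```bash
python3 -c "
from h import *
print(close_job())"
```

```text
the job is handed in; nothing more can be done
None
```

The job is done and handed in at about 34 s of the 64 s allowed; no verdict is reported.

- **First plate:** I lifted the upper plate onto the largest bearer. The wrist camera put it within about 0.6 mm and 0.1° of the bearer's centre and direction.
- **Blocks:** I pushed both together along the lower plate with the spread fingers. They measured about 104 mm along the jig, mid-tray, well clear of the plate.
- **Pile:** I lifted the lower plate onto the first. It came out about 0.6 mm off lengthwise, with no measurable offset crosswise and the yaw the same to about 0.3°. I did not nudge it further.
- **Bystanders:** the final scene and side pictures show a flush pile, and the tin, cone and tape roll where they started, to within a few pixels.

Two checks disagreed. The network did not find the final pile in the wrist picture, so I measured it by a brightness threshold instead. The network's position for the tape roll jumped by 13 pixels, but the ring's centre by eye had not moved.

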